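# Bring the engraver's cam-locked work slide up to its stop

### The arm

A 6-joint arm with a two-finger parallel gripper is mounted at the origin on the work surface. World frame = base frame: x ahead of the robot, y to its left, z up, the work surface at z = 0. Lengths are in m, angles in rad, forces in N, time in s.
With the tool pointing down it reaches from about 0.4 to 0.825 m from the base axis. Payload 7 kg.
Tool frame: the origin (TCP) lies midway between the tips of the shut fingers; the grasp point (between the pads) lies 19 mm behind it (arm.tcp_to_grasp is the distance from the TCP to the grasp point, in m); z points along the fingers, x is the direction in which the jaws open and shut, and the axes are right-handed (so a half turn about z gives the same grasp; the last joint's range is limited). The gripper opens to 85 mm and grips with 20 to 120 N. Pads are 22 mm wide; open, the fingers measure 114 mm over their backs; the gripper's body (76 mm by 85 mm) begins 54 mm behind the grasp point. The pads swing forward as they close: fully open they stand 13 mm farther back than shut.
Start: joints at [-0.999, 0.359, 0.012, 0, -1.224, -0.288], TCP at [0.189, -0.648, 0.231] pointing down, gripper open.
Joint ranges: [-3.07, 3.07], [-1.43, 2.12], [-1.02, 1.25], [-3.03, 1.67], [-3.05, -0], [-3.03, 3.03]. Speed limits (rad/s): [2.39, 2.39, 3.01, 3.14, 3.14, 3.14].

### API

Orientations are given as a rotation vector (axis times angle).
In Python, from bench import arm gives the robot as it stands.
- The arm moves only by the tool play_rows, never from a script. Its argument "steps" is a list of rows, each an object with "rot": the turn, a rotation vector about the tool's x, y, z in degrees, a list of three; "offset": the shift along the tool's x, y, z in cm, a list of three; "jaw": the gripper command: -1 is shut, 1 is fully open, values between are in proportion. In form: [{"rot": [rx, ry, rz], "offset": [x, y, z], "jaw": jaw}, ...]. A call has exactly 8 rows; each row shifts and turns the commanded pose from where the row before left it, along the tool's axes as they then stand; what a row does not reach is not made up. A row lasts 1/8 s, in which the tool goes at most 62.5 mm and 10.7 degrees, less where a joint would pass 70% of its speed; a pose out of reach is approached as far as the arm can. A call is refused whole if a number of a shift passes 6.25 or a number of a turn 10.7, either way. A call with a gripper value outside its range is refused whole. The fingers move at their own pace and stop on an object; "grip_force" is the grip in N (left out, the last holds). Time passes only in rows, so rows that do not move let the fingers close, or fill a call up. It gives the time, the measured TCP pose, the force and the opening at its end, in the units of the state.
- arm.state(): the state, without advancing time (a new reading comes with each control period).
- arm.grab_frame(name): name is "side" or "top"; returns a dict with "pixels" (480x640x3 uint8, blue, green, red), "fx", "fy", "cx", "cy" (pixels), "R" (3x3) and "t" (3): a world point X has camera coordinates R X + t. Camera axes: x right, y down, z forward; pixel columns grow to the right and rows downward; lengths in m; the calibration is good to about 2 mm. A picture is of the moment at which its call begins. There is no depth.
- arm.finish_job(): hands the job in, once; it reports no verdict.
The state is a dict: "time": time; "q": joint angles; "dq": joint speeds; "effort": joint torques, N m; "position": TCP position; "orientation": TCP orientation; "wrist_force": force on the tool from outside, world axes, zero at the start; "ft_torque": the same for the moment, N m; "finger_gap": opening from 0.0 (shut) to 1.0 (fully open).
Only numpy, scipy, OpenCV 4.12 (cv2) and the standard library are available. Lean on these libraries where they do the work, as an engineer would, in place of code of your own. Each camera call takes 0.05 s, during which the arm holds its last target. There are 200 camera calls.

### The job

The pantograph engraver's work slide stands back in the loading position, held by an eccentric lock. With the fingertips, swing the lock's lever all the way round to its free stop (towards the robot) so that the cam is at its low point, then push the slide by its black round knob forward until it is fully home against the end stop, and swing the lever back until the lock is tight again. Push gently and grip nothing, never force the slide while the lock bites, and leave the other things on the bench alone.

Things in the scene. Friction and masses are not known exactly. Their poses are not given: they have to be found in the camera images.
- engraver: Bench pantograph engraver, fixed. Base 360 mm along its x, 320 mm along its y, flat top 40 mm above the table. Origin: under the centre of the base, at table height; x away from the robot (the slide's forward direction), y left, z up. The slide runs along x at y = -70 mm (saddle y -105 to -35, 68 mm high; vice and blank 94 mm). Cam pivot at (0, -133) mm; copy table, 60 mm high, y 50 to 150.
- spindle_tip (a point): Lower tip of the fixed engraving spindle, 120 mm above the table, at (60, -70) mm of the engraver's frame. The spindle is up to 32 mm thick and rises to 234 mm. Thin pantograph arms lie 190 to 212 mm above the table over x 20 to 130, y -80 to 110 mm of the engraver's frame, on a 32 mm column at (70, 12) mm, 220 mm high. Keep clear of these.
- work_slide (a joint): Position of the work slide along the engraver's x axis, in m: 0 = fully back, 0.070 = fully home against the end stop. It starts 0 to 0.012. Free, it needs 2 to 4 N; nothing springs it back. With the lock tight it holds against a normal push. No push in this job needs more than 10 N; on a stop the force climbs 3 to 10 N per mm.
- push_face (a point): Centre of the flat rear face of the black round push knob at the robot's end of the work slide. The knob is a disc 36 mm across and 12 mm thick, facing along the engraver's -x, its centre 64 mm above the table (edge from 46 to 82 mm); push on this face along the engraver's +x. It moves with the slide.
- cam_lever (a joint): Lever and cam angle, rad, counter-clockwise from above positive. 0 = free stop, cam at its low point; the shoe starts to bite at 0.9, is tight from 1.25, hard stop at 1.75. Starts 1.35 to 1.55. The lever points (pivot to post) along the engraver's x turned by pi + 0.35 + angle: at 0 towards the robot and 20 deg outwards, at 1.22 straight right. Stays where left; 4 to 7 N at the post.
- cam_pivot (a point): Point on the vertical turning axis of the cam lever, 70 mm above the table, at the height of the lever's bar. Fixed on the engraver.
- lever_post (a point): Middle of the upright black post at the lever's outer end, 87 mm above the table, 75 mm from the turning axis. The post is 16 mm thick and stands 64 to 118 mm above the table, with a 21 mm ball at its top. The lever's flat bar (13 mm wide, 66 to 74 mm above the table) joins it to the pivot. It moves with the lever; push the post from the side, along its arc.
- type_holder: spare type holder: plain brass bar 70 x 16 x 12 mm lying on the engraver's base, front left; a bystander. Origin: centre of its underside.
- blank_tin: round aluminium tin, 50 mm across, 20 mm high, standing on the engraver's base, left; a bystander. Origin: centre of its underside.
- loupe: black eye loupe, 38 mm across, 36 mm high, standing on the table to the right of the engraver; a bystander. Origin: centre of its underside.
- ring_clamp: wooden ring clamp, 120 x 26 x 22 mm, lying on the table to the right of the engraver; a bystander. Origin: centre of its underside.
- graver: graver with a dark wooden grip, 130 mm long, 18 mm high, lying on the table to the right of the engraver; a bystander. Origin: centre of its underside.
- polish_jar: amber glass jar with a white cap, 52 mm across, 55 mm high, on the table to the left of the engraver; a bystander. Origin: centre of its underside.
- caliper: steel caliper with a grey sliding head, 220 mm long, up to 12 mm high, lying on the table to the left of the engraver; a bystander. Origin: centre of its underside.
- brass_weight: brass weight with a knob, 32 mm across, 32 mm high, standing on the engraver's base between the slide and the copy table; a bystander. Origin: centre of its underside.

How it is judged:
By the outcome, as a careful person would: the job done as asked, in the order asked, and still so for the second after the job is handed in, with the robot touching nothing.
It also fails if it takes over 64 s, if anything falls off the work surface, if the arm or the gripper's body presses on something with over 40 N, if the wrist force passes 120 N, or if a joint passes its speed limit or range.

## Working session

There is one attempt and no reset: what is moved stays moved. The work goes in short steps, Python scripts to look and compute and a tool call to move; the robot and the scene stay as the last step left them, time stands still between calls to the robot, and variables do not carry over. Pictures are saved under pics/ and viewed, on a budget of 10 in all, crops included, one or two more only if the job needs it, and the job is handed in when it is done.

Besides the shell and the picture viewer there is one more tool, called after "Emit:" by a JSON object that holds its "api" and its "payload", one argument or row to a line. play_rows: Moves the arm, as the interface text tells. Its arguments: {"type":"object","properties":{"steps":{"type":"array"},"grip_force":{"type":"number"}},"required":["steps"]}

```bash
mkdir -p pics; cat > h.py <<'E'
from bench import arm
import cv2, numpy as np
from scipy.spatial.transform import Rotation as Ro
def grab(n,f=None):
    g=arm.grab_frame(n)
    if f: cv2.imwrite('pics/'+f,g['pixels'])
    return g
def ray(g,u,v):
    R=np.array(g['R']);t=np.array(g['t']);d=R.T@np.array([(u-g['cx'])/g['fx'],(v-g['cy'])/g['fy'],1]);return -R.T@t,d
def onz(g,u,v,z):
    c,d=ray(g,u,v);return c+d*(z-c[2])/d[2]
def proj(g,X):
    p=np.array(g['R'])@np.array(X)+np.array(g['t']);return g['fx']*p[0]/p[2]+g['cx'],g['fy']*p[1]/p[2]+g['cy']
E
python3 - <<'E'
from h import *
for n in('top','side'):
    g=grab(n,n+'0.png');c,_=ray(g,0,0);print(n,c,g['fx'],np.round(g['R'],3).tolist())
s=arm.state();print(s)
E
```

```text
top [0.33169681 0.0586668  1.06785688] 541.9812283850162 [[0.012, -1.0, -0.003], [-0.984, -0.011, -0.18], [0.18, 0.005, -0.984]]
side [0.38077527 0.78597889 0.9436574 ] 524.0325697070889 [[-0.981, -0.192, -0.009], [-0.14, 0.743, -0.654], [0.133, -0.641, -0.756]]
{'time': 0.1, 'q': array([-9.98889325e-01,  3.59328523e-01,  1.11511334e-02, -3.28483730e-04,
       -1.22413896e+00, -2.88110651e-01]), 'dq': array([-0.0012612 , -0.00144172,  0.0027497 ,  0.00196586, -0.00054549,
        0.00060053]), 'effort': array([-1.10944333e-03, -5.84766233e+01,  2.94108474e+01,  6.95446596e+00,
       -3.18846025e-03,  2.31821154e-06]), 'position': array([ 0.18885921, -0.64757407,  0.23044551]), 'orientation': array([-1.88430256e+00, -2.51211661e+00, -1.28509091e-03]), 'wrist_force': array([ 0.91155397, -0.59684348, -0.11384991]), 'ft_torque': array([ 0.00917064, -0.00876677, -0.0094448 ]), 'finger_gap': 0.9925932438205046}
```

View pics/top0.png

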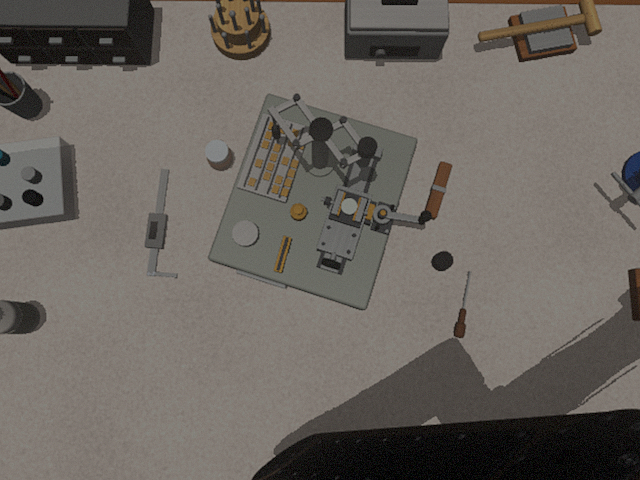

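View pics/side0.png

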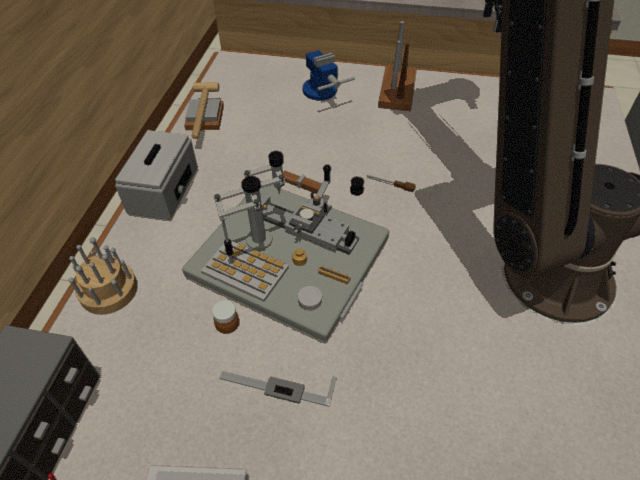

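The top view shows the engraver's base with corners at about (270,95), (417,137), (365,308) and (209,260). The lever post ball is at (426,216), the cam pivot at (382,214), the knob at (331,265) and the loupe at (442,261). The ring clamp lies just beyond the post at (438,190).

```bash
cat > m.py <<'E'
from h import *
g=grab('top');im=g['pixels']
P=np.array([[270,95],[417,137],[365,308],[209,260]])
hsv=cv2.cvtColor(im,cv2.COLOR_BGR2HSV)
print('base hsv',hsv[250:256,270:276].reshape(-1,3).mean(0),hsv[290,350],'table',hsv[350,200])
b=im.astype(int)
m=((b[...,1]-b[...,2])>=3).astype(np.uint8)*255
m=cv2.morphologyEx(m,cv2.MORPH_OPEN,np.ones((3,3)));
z=np.zeros_like(m);z[80:320,195:430]=255;m&=z
c=max(cv2.findContours(m,0,2)[0],key=cv2.contourArea);h=cv2.convexHull(c)
W=np.array([onz(g,u,v,.04)[:2] for u,v in h[:,0]]).astype(np.float32)
r=cv2.minAreaRect(W);print('rect',r,cv2.contourArea(c))
for u,v,zz,n in[(270,95,.04,'c'),(417,137,.04,'c'),(365,308,.04,'c'),(209,260,.04,'c'),(426,216,.113,'ball'),(382,214,.085,'pivot'),(331,265,.075,'knob'),(442,261,.036,'loupe'),(438,190,.022,'clamp'),(432,216,.022,'clampend'),(443,165,.022,'clampend'),(460,336,.015,'graver'),(467,272,.01,'gtip')]:print(n,onz(g,u,v,zz).round(4))
cv2.imwrite('pics/crop1.png',cv2.resize(im[170:320,290:490],None,fx=4,fy=4,interpolation=cv2.INTER_CUBIC))
E
python3 m.py
```

```text
base hsv [ 34.83333333  16.5        107.30555556] [ 47  21 111] table [ 14  26 128]
rect ((0.5721874237060547, -0.014691110700368881), (0.003889306215569377, 0.0040380391292274), 89.93414306640625) 4.0
c [0.8135 0.1511 0.04  ]
c [ 0.7271 -0.1445  0.04  ]
c [ 0.3871 -0.0389  0.04  ]
c [0.4748 0.2592 0.04  ]
ball [ 0.5492 -0.1429  0.113 ]
pivot [ 0.5585 -0.0672  0.085 ]
knob [0.4632 0.0267 0.075 ]
loupe [ 0.4786 -0.1875  0.036 ]
clamp [ 0.6233 -0.1873  0.022 ]
clampend [ 0.5701 -0.1739  0.022 ]
clampend [ 0.6754 -0.1989  0.022 ]
graver [ 0.3375 -0.2223  0.015 ]
gtip [ 0.4612 -0.242   0.01  ]
```

View pics/crop1.png

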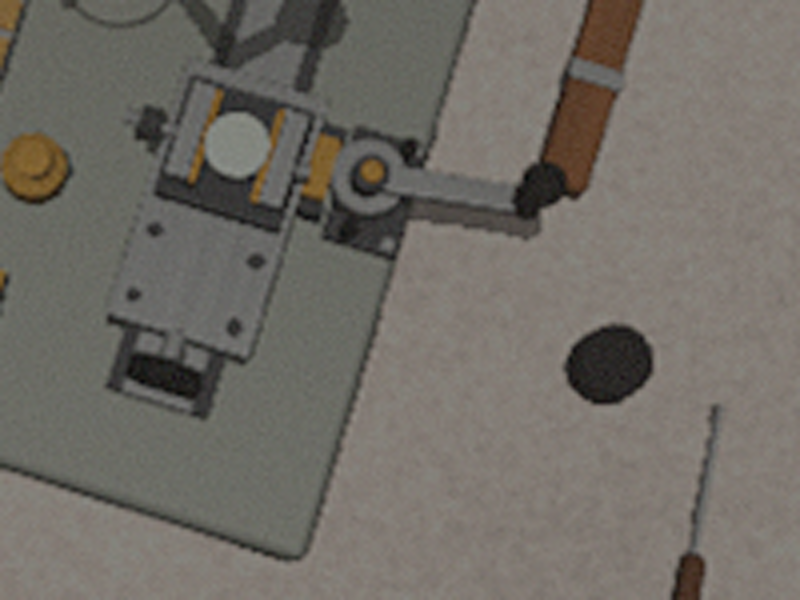

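The crop shows the lever pointing right with its post ball at (542,190). The knob disc is at (165,375), the pivot at (372,172), and the clamp's end lies under the ball.

The base centre is about (0.6006, 0.0567) with a yaw of -16.9°. The pivot-to-ball distance is 76 mm against 75 mm given, the lever angle is about 1.39 rad, and the knob is at engraver y of -69 mm. All of this agrees with the description. I'll shut the fingers and turn the tool so that tool x lies along engraver y and tool y along engraver x.

Emit:
{"api": "play_rows", "payload": {
  "steps": [
    {"rot":[0,0,8.3],"offset":[0,0,0],"jaw":-1},
    {"rot":[0,0,8.3],"offset":[0,0,0],"jaw":-1},
    {"rot":[0,0,8.3],"offset":[0,0,0],"jaw":-1},
    {"rot":[0,0,8.3],"offset":[0,0,0],"jaw":-1},
    {"rot":[0,0,0],"offset":[5.5,2.2,0],"jaw":-1},
    {"rot":[0,0,0],"offset":[5.5,2.2,0],"jaw":-1},
    {"rot":[0,0,0],"offset":[5.5,2.2,0],"jaw":-1},
    {"rot":[0,0,0],"offset":[5.5,2.2,0],"jaw":-1}
  ]
}}

```text
time: 1.15
position: [0.3381, -0.4615, 0.2311]
orientation: [-2.524, -1.87, 0.0]
wrist_force: [1.0, -0.8, -0.2]
finger_gap: -0.001
```

```bash
cat >> h.py <<'E'
C=np.array([.6006,.0567]);A=np.radians(-16.9)
Rz=np.array([[np.cos(A),-np.sin(A)],[np.sin(A),np.cos(A)]])
def eng(p): return Rz.T@(np.array(p)[:2]-C)
def st():
    s=arm.state();M=Ro.from_rotvec(s['orientation']).as_matrix()
    print('t',round(s['time'],2),'eng mm',(eng(s['position'])*1e3).round(1),'z',round(s['position'][2]*1e3,1),'toolx yaw',np.degrees(np.arctan2(M[1,0],M[0,0])).round(1),'F eng',(Rz.T@s['wrist_force'][:2]).round(1),round(s['wrist_force'][2],1),'gap',round(s['finger_gap'],3),'z',M[:,2].round(3))
E
cat > lev.py <<'E'
from h import *
import sys
# ball & pivot from top view, dark ball mask blob near given pixel
g=grab('top',sys.argv[1])
st()
E
python3 -c "
from h import *
st()"
```

```text
t 1.15 eng mm [-100.5 -572.2] z 231.1 toolx yaw 73.0 F eng [ 1.2 -0.5] -0.2 gap -0.001 z [-0.  0. -1.]
```

Emit:
{"api": "play_rows", "payload": {
  "steps": [
    {"rot":[0,0,0],"offset":[5.2,2.1,0],"jaw":-1},
    {"rot":[0,0,0],"offset":[5.2,2.1,0],"jaw":-1},
    {"rot":[0,0,0],"offset":[5.2,2.1,0],"jaw":-1},
    {"rot":[0,0,0],"offset":[5.2,2.1,0],"jaw":-1},
    {"rot":[0,0,0],"offset":[5.2,2.1,0],"jaw":-1},
    {"rot":[0,0,0],"offset":[5.2,2.1,0],"jaw":-1},
    {"rot":[0,0,0],"offset":[5.2,2.1,0],"jaw":-1},
    {"rot":[0,0,0],"offset":[0,0,3],"jaw":-1}
  ]
}}

```text
time: 2.15
position: [0.5874, -0.155, 0.2024]
orientation: [2.518, 1.873, 0.005]
wrist_force: [0.3, -0.9, -0.8]
finger_gap: -0.001
```

```bash
python3 -c "
from h import *
st();g=grab('side');s=arm.state();print(proj(g,s['position']))
p=[*(C+Rz@np.array([.013,-.207])),.087];print(proj(g,p))
cv2.imwrite('pics/s2.png',cv2.resize(g['pixels'][20:270,170:490],None,fx=2.4,fy=2.4,interpolation=cv2.INTER_CUBIC))"
```

```text
t 2.15 eng mm [  48.9 -206.4] z 202.4 toolx yaw 73.3 F eng [ 0.5 -0.8] -0.8 gap -0.001 z [ 0.004 -0.    -1.   ]
(np.float64(313.6449830081106), np.float64(133.81854350985742))
(np.float64(325.85781423556136), np.float64(174.35967196294246))
```

View pics/s2.png

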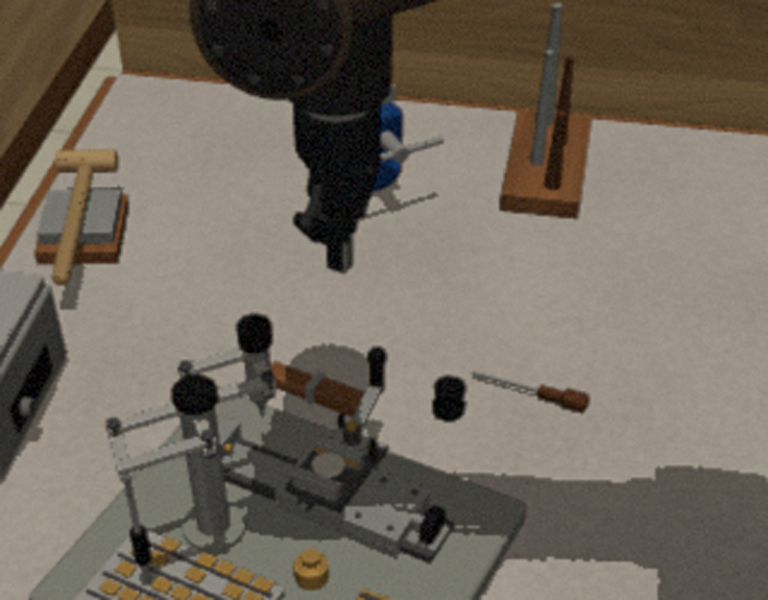

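The post is seen at (327,173), and my model predicts (326,174). The shut fingers are above and clear of it. I'll lower them behind the post.

Emit:
{"api": "play_rows", "payload": {
  "steps": [
    {"rot":[0,0,0],"offset":[0,0,4],"jaw":-1},
    {"rot":[0,0,0],"offset":[0,0,4],"jaw":-1},
    {"rot":[0,0,0],"offset":[0,0,2.5],"jaw":-1},
    {"rot":[0,0,0],"offset":[0,0,1],"jaw":-1},
    {"rot":[0,0,0],"offset":[0,0,0],"jaw":-1},
    {"rot":[0,0,0],"offset":[0,-0.5,0],"jaw":-1},
    {"rot":[0,0,0],"offset":[0,-0.5,0],"jaw":-1},
    {"rot":[0,0,0],"offset":[0,0,0],"jaw":-1}
  ]
}}

```text
time: 3.2
position: [0.5742, -0.1547, 0.0872]
orientation: [2.524, 1.87, 0.002]
wrist_force: [-0.3, 0.1, 1.1]
finger_gap: 0.002
```

```bash
python3 -c "
from h import *
st()"
```

```text
t 3.2 eng mm [  36.2 -210. ] z 87.2 toolx yaw 73.1 F eng [-0.3 -0. ] 1.1 gap 0.002 z [ 0.001  0.    -1.   ]
```

Emit:
{"api": "play_rows", "payload": {
  "steps": [
    {"rot":[0,0,-10],"offset":[0.5,0,0],"jaw":-1},
    {"rot":[0,0,0],"offset":[0,0,0],"jaw":-1},
    {"rot":[0,0,0],"offset":[0,-0.2,0],"jaw":-1},
    {"rot":[0,0,0],"offset":[0,-0.2,0],"jaw":-1},
    {"rot":[0,0,3],"offset":[-0.1,-0.4,0],"jaw":-1},
    {"rot":[0,0,3],"offset":[-0.1,-0.4,0],"jaw":-1},
    {"rot":[0,0,3],"offset":[-0.1,-0.4,0],"jaw":-1},
    {"rot":[0,0,3],"offset":[-0.1,-0.4,0],"jaw":-1}
  ]
}}

```text
time: 4.2
position: [0.5573, -0.1505, 0.0868]
orientation: [2.557, 1.821, 0.005]
wrist_force: [4.8, -1.7, -3.7]
finger_gap: -0.002
```

```bash
python3 -c "
from h import *
st();print(arm.state()['q'].round(2))"
```

```text
t 4.2 eng mm [  18.8 -210.8] z 86.8 toolx yaw 70.9 F eng [ 5.1 -0.3] -3.7 gap -0.002 z [ 0.004 -0.    -1.   ]
[ 0.08  0.33 -0.39  0.   -0.84 -1.98]
```

Emit:
{"api": "play_rows", "payload": {
  "steps": [
    {"rot":[0,0,5],"offset":[-0.1,-0.66,0],"jaw":-1},
    {"rot":[0,0,5],"offset":[-0.1,-0.66,0],"jaw":-1},
    {"rot":[0,0,5],"offset":[-0.1,-0.66,0],"jaw":-1},
    {"rot":[0,0,5],"offset":[-0.1,-0.66,0],"jaw":-1},
    {"rot":[0,0,5],"offset":[-0.1,-0.66,0],"jaw":-1},
    {"rot":[0,0,5],"offset":[-0.1,-0.66,0],"jaw":-1},
    {"rot":[0,0,5],"offset":[-0.1,-0.66,0],"jaw":-1},
    {"rot":[0,0,0],"offset":[0,0,0],"jaw":-1}
  ]
}}

```text
time: 5.2
position: [0.5134, -0.131, 0.0865]
orientation: [2.987, 0.971, -0.0]
wrist_force: [0.5, -0.4, -0.6]
finger_gap: 0.002
```

```bash
python3 -c "
from h import *
st();print(arm.state()['q'].round(2))
g=grab('top');im=g['pixels'];cv2.imwrite('pics/t3.png',cv2.resize(im[170:320,290:490],None,fx=4,fy=4,interpolation=cv2.INTER_CUBIC))"
```

```text
t 5.2 eng mm [ -28.8 -204.9] z 86.5 toolx yaw 36.0 F eng [ 0.6 -0.2] -0.6 gap 0.002 z [ 0. -0. -1.]
[ 0.12  0.27 -0.49  0.   -0.81 -2.63]
```

View pics/t3.png

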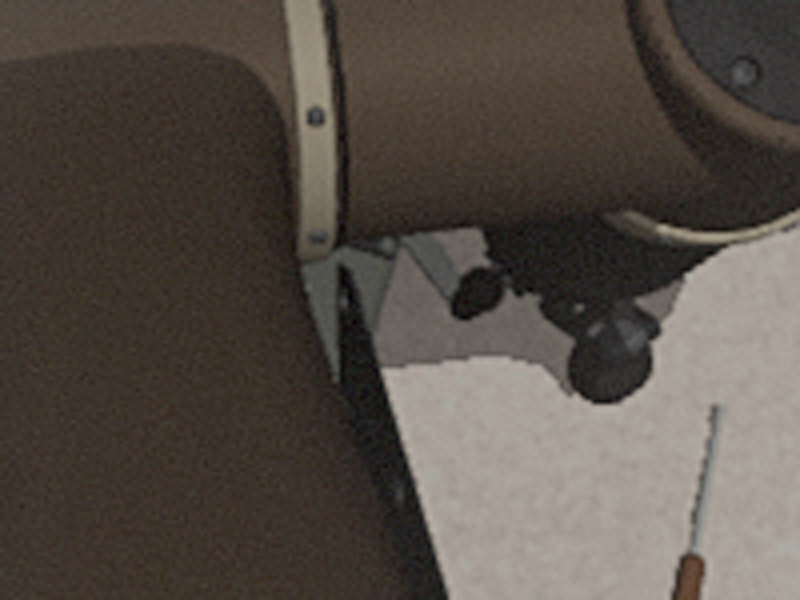

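The ball is now at px (409.5,243), so the lever has swung about 40°. The bystanders are untouched.

```bash
python3 -c "
from h import *
g=grab('top')
for uv in((426,216),(409.5,243)):
  b=eng(onz(g,*uv,.113)); d=b-np.array([0,-.133]);print(b.round(4),np.linalg.norm(d),np.degrees(np.arctan2(d[1],d[0]))%360-200.05)
st()"
```

```text
[ 0.0089 -0.2059] 0.07341830425853622 76.87976335744276
[-0.0477 -0.1909] 0.07504217405709362 30.47854083733887
t 5.3 eng mm [ -28.5 -204.5] z 86.4 toolx yaw 36.1 F eng [-0.5 -1.4] 0.4 gap -0.003 z [ 0.  0. -1.]
```

Emit:
{"api": "play_rows", "payload": {
  "steps": [
    {"rot":[0,0,0],"offset":[-0.09,-0.52,0],"jaw":-1},
    {"rot":[0,0,0],"offset":[-0.09,-0.52,0],"jaw":-1},
    {"rot":[0,0,0],"offset":[-0.09,-0.52,0],"jaw":-1},
    {"rot":[0,0,0],"offset":[-0.09,-0.52,0],"jaw":-1},
    {"rot":[0,0,0],"offset":[0.05,-0.44,0],"jaw":-1},
    {"rot":[0,0,0],"offset":[0.05,-0.44,0],"jaw":-1},
    {"rot":[0,0,0],"offset":[0.05,-0.44,0],"jaw":-1},
    {"rot":[0,0,0],"offset":[0,0,0],"jaw":-1}
  ]
}}

```text
time: 6.3
position: [0.4926, -0.1039, 0.0868]
orientation: [2.987, 0.974, 0.002]
wrist_force: [3.2, -1.6, 1.4]
finger_gap: -0.0
```

```bash
python3 -c "
from h import *
st()"
```

```text
t 6.3 eng mm [ -56.7 -185.1] z 86.8 toolx yaw 36.1 F eng [ 3.5 -0.6] 1.4 gap -0.0 z [ 0.001  0.    -1.   ]
```

Emit:
{"api": "play_rows", "payload": {
  "steps": [
    {"rot":[0,0,0],"offset":[0.07,-0.14,0],"jaw":-1},
    {"rot":[0,0,0],"offset":[0.07,-0.14,0],"jaw":-1},
    {"rot":[0,0,0],"offset":[0.08,-0.13,0],"jaw":-1},
    {"rot":[0,0,0],"offset":[0.08,-0.13,0],"jaw":-1},
    {"rot":[0,0,0],"offset":[0,0,0],"jaw":-1},
    {"rot":[0,0,0],"offset":[0,0,0],"jaw":-1},
    {"rot":[0,0,0],"offset":[0,0,0],"jaw":-1},
    {"rot":[0,0,0],"offset":[0,0,0],"jaw":-1}
  ]
}}

```text
time: 7.3
position: [0.491, -0.0983, 0.0861]
orientation: [-2.987, -0.972, 0.001]
wrist_force: [0.7, -3.0, 1.7]
finger_gap: 0.004
```

```bash
python3 -c "
from h import *
st()
g=grab('top');im=g['pixels'];cv2.imwrite('pics/t4.png',cv2.resize(im[200:300,330:470],None,fx=5,fy=5,interpolation=cv2.INTER_CUBIC))"
```

```text
t 7.3 eng mm [ -59.8 -180.2] z 86.1 toolx yaw 36.1 F eng [ 1.5 -2.7] 1.7 gap 0.004 z [-0.001  0.    -1.   ]
```

View pics/t4.png

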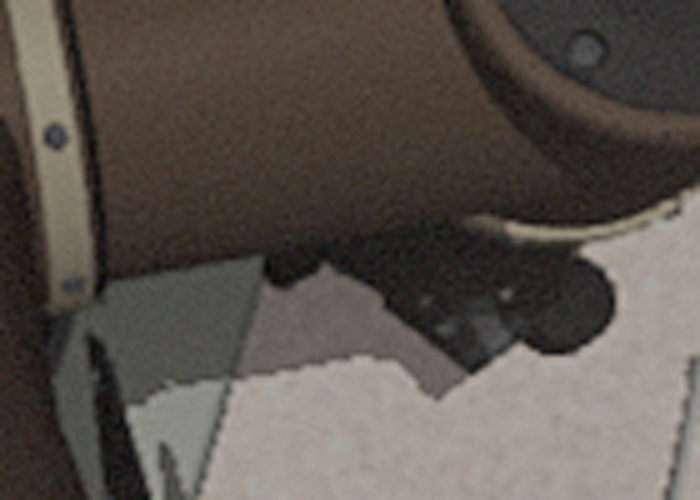

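The ball is mostly hidden under the wrist at about px (388,252), near the free stop. I'll keep going in small steps and watch the force.

Emit:
{"api": "play_rows", "payload": {
  "steps": [
    {"rot":[0,0,0],"offset":[0.05,-0.08,0],"jaw":-1},
    {"rot":[0,0,0],"offset":[0.05,-0.08,0],"jaw":-1},
    {"rot":[0,0,0],"offset":[0.05,-0.08,0],"jaw":-1},
    {"rot":[0,0,0],"offset":[0.05,-0.08,0],"jaw":-1},
    {"rot":[0,0,0],"offset":[0,0,0],"jaw":-1},
    {"rot":[0,0,0],"offset":[0,0,0],"jaw":-1},
    {"rot":[0,0,0],"offset":[0,0,0],"jaw":-1},
    {"rot":[0,0,0],"offset":[0,0,0],"jaw":-1}
  ]
}}

```text
time: 8.35
position: [0.491, -0.0944, 0.0862]
orientation: [-2.987, -0.972, 0.0]
wrist_force: [-1.4, -2.7, 0.3]
finger_gap: -0.0
```

```bash
python3 -c "
from h import *
st()"
```

```text
t 8.35 eng mm [ -60.9 -176.5] z 86.2 toolx yaw 36.1 F eng [-0.5 -3. ] 0.3 gap -0.0 z [-0.  0. -1.]
```

Emit:
{"api": "play_rows", "payload": {
  "steps": [
    {"rot":[0,0,0],"offset":[0.06,-0.08,0],"jaw":-1},
    {"rot":[0,0,0],"offset":[0.06,-0.08,0],"jaw":-1},
    {"rot":[0,0,0],"offset":[0.06,-0.08,0],"jaw":-1},
    {"rot":[0,0,0],"offset":[0.06,-0.08,0],"jaw":-1},
    {"rot":[0,0,0],"offset":[0,0,0],"jaw":-1},
    {"rot":[0,0,0],"offset":[0,0,0],"jaw":-1},
    {"rot":[0,0,0],"offset":[0,0,0],"jaw":-1},
    {"rot":[0,0,0],"offset":[0,0,0],"jaw":-1}
  ]
}}

```text
time: 9.35
position: [0.4906, -0.0931, 0.0863]
orientation: [2.985, 0.972, -0.004]
wrist_force: [2.2, -21.4, -3.0]
finger_gap: 0.0
```

```bash
python3 -c "
from h import *
st()
g=grab('side');im=g['pixels'];cv2.imwrite('pics/s5.png',cv2.resize(im[110:260,250:450],None,fx=4,fy=4,interpolation=cv2.INTER_CUBIC))
for a in(0,.1,.2): print(a,proj(g,[*(C+Rz@(np.array([0,-.133])+.075*np.array([np.cos(np.pi+.35+a),np.sin(np.pi+.35+a)]))),.113]))"
```

```text
t 9.35 eng mm [ -61.7 -175.3] z 86.3 toolx yaw 36.1 F eng [  8.3 -19.9] -3.0 gap 0.0 z [-0.001 -0.003 -1.   ]
0 (np.float64(348.61356214414343), np.float64(189.95184830168057))
0.1 (np.float64(348.78039186328743), np.float64(187.6797456622449))
0.2 (np.float64(348.61921833380615), np.float64(185.4195659230111))
```

View pics/s5.png

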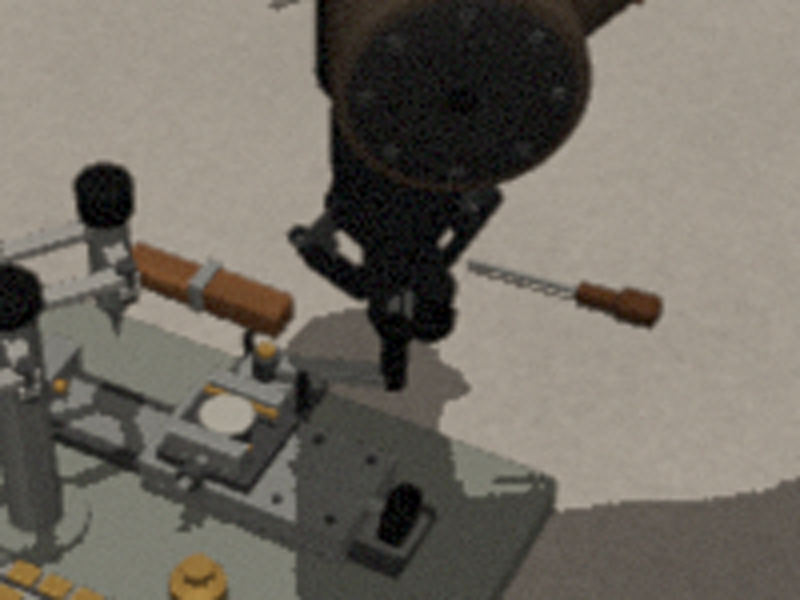

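The lever is on its free stop: the ball is at px (347.5,190), and angle 0 predicts (348.6,190.0). The force climbed to 21 N there. I'll back off at once, lift and realign.

Emit:
{"api": "play_rows", "payload": {
  "steps": [
    {"rot":[0,0,0],"offset":[-0.5,0.8,0],"jaw":-1},
    {"rot":[0,0,0],"offset":[-0.6,0.9,0],"jaw":-1},
    {"rot":[0,0,0],"offset":[0,0,-6],"jaw":-1},
    {"rot":[0,0,0],"offset":[0,0,-5],"jaw":-1},
    {"rot":[0,0,-9.2],"offset":[0,0,0],"jaw":-1},
    {"rot":[0,0,-9.2],"offset":[0,0,0],"jaw":-1},
    {"rot":[0,0,-9.2],"offset":[0,0,0],"jaw":-1},
    {"rot":[0,0,-9.2],"offset":[0,0,0],"jaw":-1}
  ]
}}

```text
time: 10.4
position: [0.4926, -0.1106, 0.1965]
orientation: [-2.523, -1.872, -0.002]
wrist_force: [-0.2, 0.1, -0.0]
finger_gap: 0.002
```

```bash
python3 -c "
from h import *
st()
g=grab('side');print('knob',[proj(g,[*(C+Rz@np.array([x,-.07])),.064]) for x in(-.135,-.129,-.123)])
print('knob px seen in crop (404,515) ->',250+404/4,110+515/4)"
```

```text
t 10.4 eng mm [ -54.7 -191.5] z 196.5 toolx yaw 73.2 F eng [-0.2 -0. ] -0.0 gap 0.002 z [ 0.001  0.001 -1.   ]
knob [(np.float64(356.6430284836707), np.float64(240.0895684528186)), (np.float64(354.19081168907854), np.float64(239.14060940265713)), (np.float64(351.74652088586714), np.float64(238.19471755327044))]
knob px seen in crop (404,515) -> 351.0 238.75
```

Emit:
{"api": "play_rows", "payload": {
  "steps": [
    {"rot":[0,0,0],"offset":[4.1,-3.4,0],"jaw":-1},
    {"rot":[0,0,0],"offset":[4.1,-3.4,0],"jaw":-1},
    {"rot":[0,0,0],"offset":[4.0,-3.4,0],"jaw":-1},
    {"rot":[0,0,0],"offset":[0,0,5],"jaw":-1},
    {"rot":[0,0,0],"offset":[0,0,5],"jaw":-1},
    {"rot":[0,0,0],"offset":[0,0,3],"jaw":-1},
    {"rot":[0,0,0],"offset":[0,0,1],"jaw":-1},
    {"rot":[0,0,0],"offset":[0,0,0],"jaw":-1}
  ]
}}

```text
time: 11.45
position: [0.431, 0.036, 0.0564]
orientation: [2.529, 1.864, -0.001]
wrist_force: [-0.1, 0.2, -0.1]
finger_gap: -0.004
```

```bash
python3 -c "
from h import *
st()"
```

```text
t 11.45 eng mm [-156.2  -69.1] z 56.4 toolx yaw 72.8 F eng [-0.1  0.2] -0.1 gap -0.004 z [-0. -0. -1.]
```

Emit:
{"api": "play_rows", "payload": {
  "steps": [
    {"rot":[0,0,0],"offset":[0,0.5,0],"jaw":-1},
    {"rot":[0,0,0],"offset":[0,0.5,0],"jaw":-1},
    {"rot":[0,0,0],"offset":[0,0.3,0],"jaw":-1},
    {"rot":[0,0,0],"offset":[0,0.3,0],"jaw":-1},
    {"rot":[0,0,0],"offset":[0,0.3,0],"jaw":-1},
    {"rot":[0,0,0],"offset":[0,0.3,0],"jaw":-1},
    {"rot":[0,0,0],"offset":[0,0.3,0],"jaw":-1},
    {"rot":[0,0,0],"offset":[0,0.3,0],"jaw":-1}
  ]
}}

```text
time: 12.45
position: [0.4574, 0.0275, 0.0562]
orientation: [-2.528, -1.865, 0.001]
wrist_force: [-1.9, 1.0, 1.0]
finger_gap: -0.002
```

```bash
python3 -c "
from h import *
st()"
```

```text
t 12.45 eng mm [-128.5  -69.6] z 56.2 toolx yaw 72.9 F eng [-2.2  0.4] 1.0 gap -0.002 z [-0.001 -0.    -1.   ]
```

Emit:
{"api": "play_rows", "payload": {
  "steps": [
    {"rot":[0,0,0],"offset":[0,0.4,0],"jaw":-1},
    {"rot":[0,0,0],"offset":[0,0.4,0],"jaw":-1},
    {"rot":[0,0,0],"offset":[0,0.4,0],"jaw":-1},
    {"rot":[0,0,0],"offset":[0,0.4,0],"jaw":-1},
    {"rot":[0,0,0],"offset":[0,0.4,0],"jaw":-1},
    {"rot":[0,0,0],"offset":[0,0.4,0],"jaw":-1},
    {"rot":[0,0,0],"offset":[0,0.4,0],"jaw":-1},
    {"rot":[0,0,0],"offset":[0,0.4,0],"jaw":-1}
  ]
}}

```text
time: 13.45
position: [0.4882, 0.018, 0.0562]
orientation: [-2.528, -1.866, 0.001]
wrist_force: [-3.5, -1.2, 1.0]
finger_gap: -0.0
```

```bash
python3 -c "
from h import *
st()"
```

```text
t 13.45 eng mm [-96.3 -69.7] z 56.2 toolx yaw 72.9 F eng [-3.  -2.1] 1.0 gap -0.0 z [-0. -0. -1.]
```

Emit:
{"api": "play_rows", "payload": {
  "steps": [
    {"rot":[0,0,0],"offset":[0,0.2,0],"jaw":-1},
    {"rot":[0,0,0],"offset":[0,0.2,0],"jaw":-1},
    {"rot":[0,0,0],"offset":[0,0.2,0],"jaw":-1},
    {"rot":[0,0,0],"offset":[0,0.2,0],"jaw":-1},
    {"rot":[0,0,0],"offset":[0,0.2,0],"jaw":-1},
    {"rot":[0,0,0],"offset":[0,0.1,0],"jaw":-1},
    {"rot":[0,0,0],"offset":[0,0.1,0],"jaw":-1},
    {"rot":[0,0,0],"offset":[0,0.1,0],"jaw":-1}
  ]
}}

```text
time: 14.45
position: [0.5006, 0.0144, 0.0563]
orientation: [-2.528, -1.866, -0.0]
wrist_force: [-2.3, -0.7, -1.1]
finger_gap: -0.001
```

```bash
python3 -c "
from h import *
st()"
```

```text
t 14.45 eng mm [-83.4 -69.6] z 56.3 toolx yaw 72.9 F eng [-2.  -1.3] -1.1 gap -0.001 z [ 0.  0. -1.]
```

Emit:
{"api": "play_rows", "payload": {
  "steps": [
    {"rot":[0,0,0],"offset":[0,0.05,0],"jaw":-1},
    {"rot":[0,0,0],"offset":[0,0.05,0],"jaw":-1},
    {"rot":[0,0,0],"offset":[0,0.05,0],"jaw":-1},
    {"rot":[0,0,0],"offset":[0,0.05,0],"jaw":-1},
    {"rot":[0,0,0],"offset":[0,0,0],"jaw":-1},
    {"rot":[0,0,0],"offset":[0,0,0],"jaw":-1},
    {"rot":[0,0,0],"offset":[0,0,0],"jaw":-1},
    {"rot":[0,0,0],"offset":[0,0,0],"jaw":-1}
  ]
}}

```text
time: 15.45
position: [0.5025, 0.0138, 0.0564]
orientation: [2.528, 1.866, 0.0]
wrist_force: [-1.4, -0.4, -1.4]
finger_gap: 0.001
```

```bash
python3 -c "
from h import *
st()"
```

```text
t 15.45 eng mm [-81.4 -69.5] z 56.4 toolx yaw 72.9 F eng [-1.2 -0.8] -1.4 gap 0.001 z [ 0.  0. -1.]
```

Emit:
{"api": "play_rows", "payload": {
  "steps": [
    {"rot":[0,0,0],"offset":[0,0.05,0],"jaw":-1},
    {"rot":[0,0,0],"offset":[0,0.05,0],"jaw":-1},
    {"rot":[0,0,0],"offset":[0,0.05,0],"jaw":-1},
    {"rot":[0,0,0],"offset":[0,0.05,0],"jaw":-1},
    {"rot":[0,0,0],"offset":[0,0.05,0],"jaw":-1},
    {"rot":[0,0,0],"offset":[0,0,0],"jaw":-1},
    {"rot":[0,0,0],"offset":[0,0,0],"jaw":-1},
    {"rot":[0,0,0],"offset":[0,0,0],"jaw":-1}
  ]
}}

```text
time: 16.45
position: [0.505, 0.0131, 0.0563]
orientation: [2.527, 1.866, 0.0]
wrist_force: [-1.2, -0.9, -0.9]
finger_gap: -0.0
```

Emit:
{"api": "play_rows", "payload": {
  "steps": [
    {"rot":[0,0,0],"offset":[0,0.05,0],"jaw":-1},
    {"rot":[0,0,0],"offset":[0,0.05,0],"jaw":-1},
    {"rot":[0,0,0],"offset":[0,0.05,0],"jaw":-1},
    {"rot":[0,0,0],"offset":[0,0.05,0],"jaw":-1},
    {"rot":[0,0,0],"offset":[0,0,0],"jaw":-1},
    {"rot":[0,0,0],"offset":[0,0,0],"jaw":-1},
    {"rot":[0,0,0],"offset":[0,0,0],"jaw":-1},
    {"rot":[0,0,0],"offset":[0,0,0],"jaw":-1}
  ]
}}

```text
time: 17.45
position: [0.5068, 0.0125, 0.0564]
orientation: [2.527, 1.866, 0.0]
wrist_force: [-0.6, 0.4, 0.6]
finger_gap: 0.001
```

Emit:
{"api": "play_rows", "payload": {
  "steps": [
    {"rot":[0,0,0],"offset":[0,0.05,0],"jaw":-1},
    {"rot":[0,0,0],"offset":[0,0.05,0],"jaw":-1},
    {"rot":[0,0,0],"offset":[0,0.05,0],"jaw":-1},
    {"rot":[0,0,0],"offset":[0,0.05,0],"jaw":-1},
    {"rot":[0,0,0],"offset":[0,0,0],"jaw":-1},
    {"rot":[0,0,0],"offset":[0,0,0],"jaw":-1},
    {"rot":[0,0,0],"offset":[0,0,0],"jaw":-1},
    {"rot":[0,0,0],"offset":[0,0,0],"jaw":-1}
  ]
}}

```text
time: 18.45
position: [0.5087, 0.0118, 0.0563]
orientation: [2.528, 1.866, 0.0]
wrist_force: [-1.2, 0.5, 0.6]
finger_gap: 0.002
```

Emit:
{"api": "play_rows", "payload": {
  "steps": [
    {"rot":[0,0,0],"offset":[0,0.05,0],"jaw":-1},
    {"rot":[0,0,0],"offset":[0,0.05,0],"jaw":-1},
    {"rot":[0,0,0],"offset":[0,0.05,0],"jaw":-1},
    {"rot":[0,0,0],"offset":[0,0.05,0],"jaw":-1},
    {"rot":[0,0,0],"offset":[0,0,0],"jaw":-1},
    {"rot":[0,0,0],"offset":[0,0,0],"jaw":-1},
    {"rot":[0,0,0],"offset":[0,0,0],"jaw":-1},
    {"rot":[0,0,0],"offset":[0,0,0],"jaw":-1}
  ]
}}

```text
time: 19.45
position: [0.5105, 0.0113, 0.0563]
orientation: [2.528, 1.866, -0.0]
wrist_force: [-0.7, 0.9, -0.1]
finger_gap: 0.001
```

```bash
python3 -c "
from h import *
st()
g=grab('side');im=g['pixels'];cv2.imwrite('pics/s6.png',cv2.resize(im[110:260,250:450],None,fx=4,fy=4,interpolation=cv2.INTER_CUBIC))"
```

```text
t 19.45 eng mm [-73.  -69.7] z 56.3 toolx yaw 72.9 F eng [-1.   0.6] -0.1 gap 0.001 z [ 0. -0. -1.]
```

View pics/s6.png

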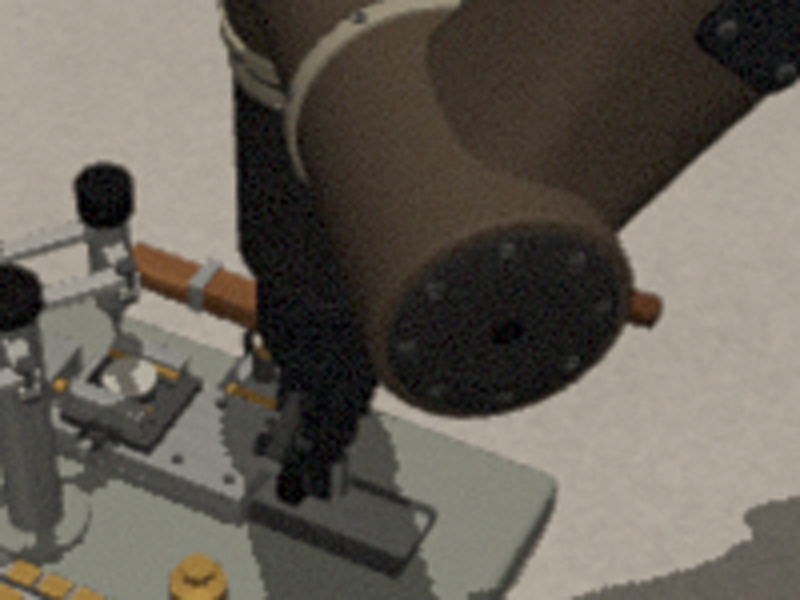

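The slide has moved well forward, with the blank going from (228,415) to (128,378) in the crop, and the fingers are still at the knob. There's no stop force yet, so I'll keep creeping.

Emit:
{"api": "play_rows", "payload": {
  "steps": [
    {"rot":[0,0,0],"offset":[0,0.05,0],"jaw":-1},
    {"rot":[0,0,0],"offset":[0,0.05,0],"jaw":-1},
    {"rot":[0,0,0],"offset":[0,0.05,0],"jaw":-1},
    {"rot":[0,0,0],"offset":[0,0.05,0],"jaw":-1},
    {"rot":[0,0,0],"offset":[0,0,0],"jaw":-1},
    {"rot":[0,0,0],"offset":[0,0,0],"jaw":-1},
    {"rot":[0,0,0],"offset":[0,0,0],"jaw":-1},
    {"rot":[0,0,0],"offset":[0,0,0],"jaw":-1}
  ]
}}

```text
time: 20.5
position: [0.5125, 0.0107, 0.0563]
orientation: [2.528, 1.866, -0.0]
wrist_force: [-1.0, 0.2, -0.5]
finger_gap: 0.001
```

Emit:
{"api": "play_rows", "payload": {
  "steps": [
    {"rot":[0,0,0],"offset":[0,0.05,0],"jaw":-1},
    {"rot":[0,0,0],"offset":[0,0.05,0],"jaw":-1},
    {"rot":[0,0,0],"offset":[0,0.05,0],"jaw":-1},
    {"rot":[0,0,0],"offset":[0,0.05,0],"jaw":-1},
    {"rot":[0,0,0],"offset":[0,0,0],"jaw":-1},
    {"rot":[0,0,0],"offset":[0,0,0],"jaw":-1},
    {"rot":[0,0,0],"offset":[0,0,0],"jaw":-1},
    {"rot":[0,0,0],"offset":[0,0,0],"jaw":-1}
  ]
}}

```text
time: 21.5
position: [0.5144, 0.0101, 0.0563]
orientation: [2.528, 1.866, 0.0]
wrist_force: [-0.3, 0.2, -1.2]
finger_gap: 0.004
```

Emit:
{"api": "play_rows", "payload": {
  "steps": [
    {"rot":[0,0,0],"offset":[0,0.05,0],"jaw":-1},
    {"rot":[0,0,0],"offset":[0,0.05,0],"jaw":-1},
    {"rot":[0,0,0],"offset":[0,0.05,0],"jaw":-1},
    {"rot":[0,0,0],"offset":[0,0.05,0],"jaw":-1},
    {"rot":[0,0,0],"offset":[0,0,0],"jaw":-1},
    {"rot":[0,0,0],"offset":[0,0,0],"jaw":-1},
    {"rot":[0,0,0],"offset":[0,0,0],"jaw":-1},
    {"rot":[0,0,0],"offset":[0,0,0],"jaw":-1}
  ]
}}

```text
time: 22.5
position: [0.516, 0.0095, 0.0563]
orientation: [-2.527, -1.865, 0.001]
wrist_force: [-4.9, 2.0, 1.9]
finger_gap: 0.003
```

```bash
python3 -c "
from h import *
st()"
```

```text
t 22.5 eng mm [-67.3 -69.7] z 56.3 toolx yaw 72.9 F eng [-5.3  0.5] 1.9 gap 0.003 z [-0. -0. -1.]
```

The holding force is now 5.3 N with the tool still, against about 1 N before, so this looks like the end stop. A small extra nudge should confirm it.

Emit:
{"api": "play_rows", "payload": {
  "steps": [
    {"rot":[0,0,0],"offset":[0,0.03,0],"jaw":-1},
    {"rot":[0,0,0],"offset":[0,0.03,0],"jaw":-1},
    {"rot":[0,0,0],"offset":[0,0,0],"jaw":-1},
    {"rot":[0,0,0],"offset":[0,0,0],"jaw":-1},
    {"rot":[0,0,0],"offset":[0,0,0],"jaw":-1},
    {"rot":[0,0,0],"offset":[0,0,0],"jaw":-1},
    {"rot":[0,0,0],"offset":[0,0,0],"jaw":-1},
    {"rot":[0,0,0],"offset":[0,0,0],"jaw":-1}
  ]
}}

```text
time: 23.5
position: [0.516, 0.0095, 0.0563]
orientation: [-2.527, -1.865, 0.001]
wrist_force: [-7.1, 4.6, 4.3]
finger_gap: -0.005
```

```bash
python3 -c "
from h import *
st()"
```

```text
t 23.5 eng mm [-67.2 -69.7] z 56.3 toolx yaw 72.9 F eng [-8.1  2.3] 4.3 gap -0.005 z [-0.001  0.    -1.   ]
```

The tool no longer advances and the force rose to 8 N, so the slide is home. I'll back off, lift and go to the inner side of the post.

Emit:
{"api": "play_rows", "payload": {
  "steps": [
    {"rot":[0,0,0],"offset":[0,-1.5,0],"jaw":-1},
    {"rot":[0,0,0],"offset":[0,-1.5,0],"jaw":-1},
    {"rot":[0,0,0],"offset":[0,0,-4.5],"jaw":-1},
    {"rot":[0,0,0],"offset":[0,0,-4.5],"jaw":-1},
    {"rot":[0,0,0],"offset":[-3.0,0.8,0],"jaw":-1},
    {"rot":[0,0,0],"offset":[-3.1,0.8,0],"jaw":-1},
    {"rot":[0,0,-10],"offset":[0,0,0],"jaw":-1},
    {"rot":[0,0,-10],"offset":[0,0,0],"jaw":-1}
  ]
}}

```text
time: 24.5
position: [0.485, -0.0451, 0.1465]
orientation: [2.159, 2.281, 0.001]
wrist_force: [0.2, -0.5, -0.6]
finger_gap: 0.003
```

Emit:
{"api": "play_rows", "payload": {
  "steps": [
    {"rot":[0,0,0],"offset":[0,0,0],"jaw":-1},
    {"rot":[0,0,0],"offset":[0,0,2],"jaw":-1},
    {"rot":[0,0,0],"offset":[0,0,2],"jaw":-1},
    {"rot":[0,0,0],"offset":[0,0,1],"jaw":-1},
    {"rot":[0,0,0],"offset":[0,0,0.8],"jaw":-1},
    {"rot":[0,0,0],"offset":[0,0,0],"jaw":-1},
    {"rot":[0,0,0],"offset":[0,0,0],"jaw":-1},
    {"rot":[0,0,0],"offset":[0,0,0],"jaw":-1}
  ]
}}

```text
time: 25.5
position: [0.4858, -0.0447, 0.0888]
orientation: [2.165, 2.276, 0.001]
wrist_force: [-0.5, -0.6, 0.6]
finger_gap: 0.001
```

```bash
python3 -c "
from h import *
st();print(arm.state()['q'].round(2))"
```

```text
t 25.5 eng mm [ -80.3 -130.4] z 88.8 toolx yaw 92.8 F eng [-0.3 -0.7] 0.6 gap 0.001 z [ 0.001  0.    -1.   ]
[ 0.31  0.2  -0.58  0.   -0.79 -1.83]
```

Emit:
{"api": "play_rows", "payload": {
  "steps": [
    {"rot":[0,0,0],"offset":[-0.3,0,0],"jaw":-1},
    {"rot":[0,0,0],"offset":[-0.3,0,0],"jaw":-1},
    {"rot":[0,0,0],"offset":[-0.2,0,0],"jaw":-1},
    {"rot":[0,0,-4],"offset":[-0.53,-0.12,0],"jaw":-1},
    {"rot":[0,0,-5],"offset":[-0.66,-0.15,0],"jaw":-1},
    {"rot":[0,0,-5],"offset":[-0.66,-0.15,0],"jaw":-1},
    {"rot":[0,0,-5],"offset":[-0.66,-0.15,0],"jaw":-1},
    {"rot":[0,0,-5],"offset":[-0.66,-0.15,0],"jaw":-1}
  ]
}}

```text
time: 26.5
position: [0.4858, -0.0852, 0.0884]
orientation: [1.641, 2.679, 0.001]
wrist_force: [-1.1, 3.9, 1.2]
finger_gap: 0.001
```

```bash
cat > lv.py <<'E'
from h import *
st();s=arm.state();M=Ro.from_rotvec(s['orientation']).as_matrix()
e=eng(s['position'])-np.array([0,-.133]);x=Rz.T@M[:2,0];y=Rz.T@M[:2,1]
print('tool rel pivot in tool axes mm',(1e3*e@x).round(1),(1e3*e@y).round(1),'align lever angle deg',(np.degrees(np.arctan2(y[1],y[0]))-20.05).round(1),'F tool',(M.T@s['wrist_force']).round(1))
E
python3 lv.py
```

```text
t 26.5 eng mm [ -68.6 -169.1] z 88.4 toolx yaw 117.0 F eng [-2.2  3.4] 1.2 gap 0.001 z [ 0.  0. -1.]
tool rel pivot in tool axes mm 21.6 -74.5 align lever angle deg 23.9 F tool [ 4.   0.8 -1.2]
```

Contact is made at 4 N on the pushing face and the geometry is as planned. I'll continue the arc.

Emit:
{"api": "play_rows", "payload": {
  "steps": [
    {"rot":[0,0,-5],"offset":[-0.66,-0.15,0],"jaw":-1},
    {"rot":[0,0,-5],"offset":[-0.66,-0.15,0],"jaw":-1},
    {"rot":[0,0,-5],"offset":[-0.66,-0.15,0],"jaw":-1},
    {"rot":[0,0,-5],"offset":[-0.66,-0.15,0],"jaw":-1},
    {"rot":[0,0,-5],"offset":[-0.66,-0.15,0],"jaw":-1},
    {"rot":[0,0,-4],"offset":[-0.53,-0.12,0],"jaw":-1},
    {"rot":[0,0,0],"offset":[0,0,0],"jaw":-1},
    {"rot":[0,0,0],"offset":[0,0,0],"jaw":-1}
  ]
}}

```text
time: 27.5
position: [0.5027, -0.1202, 0.0882]
orientation: [-0.925, -3.002, 0.0]
wrist_force: [0.7, -0.0, 0.1]
finger_gap: 0.002
```

```bash
python3 lv.py
```

```text
t 27.5 eng mm [ -42.3 -197.7] z 88.2 toolx yaw 145.8 F eng [0.7 0.2] 0.1 gap 0.002 z [-0. -0. -1.]
tool rel pivot in tool axes mm 21.1 -74.4 align lever angle deg 52.6 F tool [-0.6  0.4 -0.1]
```

Emit:
{"api": "play_rows", "payload": {
  "steps": [
    {"rot":[0,0,-5],"offset":[-0.66,-0.15,0],"jaw":-1},
    {"rot":[0,0,-5],"offset":[-0.66,-0.15,0],"jaw":-1},
    {"rot":[0,0,-5],"offset":[-0.66,-0.15,0],"jaw":-1},
    {"rot":[0,0,-5],"offset":[-0.66,-0.15,0],"jaw":-1},
    {"rot":[0,0,-4],"offset":[-0.53,-0.12,0],"jaw":-1},
    {"rot":[0,0,-4],"offset":[-0.53,-0.12,0],"jaw":-1},
    {"rot":[0,0,-4],"offset":[-0.53,-0.12,0],"jaw":-1},
    {"rot":[0,0,0],"offset":[0,0,0],"jaw":-1}
  ]
}}

```text
time: 28.5
position: [0.5362, -0.1437, 0.0877]
orientation: [-0.06, -3.137, 0.0]
wrist_force: [-4.3, -0.4, 2.8]
finger_gap: 0.001
```

```bash
python3 lv.py
```

```text
t 28.5 eng mm [  -3.3 -210.4] z 87.7 toolx yaw 177.8 F eng [-4.  -1.6] 2.8 gap 0.001 z [-0.004 -0.    -1.   ]
tool rel pivot in tool axes mm 22.9 -74.1 align lever angle deg 84.7 F tool [ 4.3 -0.6 -2.8]
```

The lever is at about 83° (1.45 rad), which is past tight at 1.25 and short of the stop. I'll back away, lift and retreat for a check.

Emit:
{"api": "play_rows", "payload": {
  "steps": [
    {"rot":[0,0,0],"offset":[1.0,0,0],"jaw":-1},
    {"rot":[0,0,0],"offset":[1.5,0,0],"jaw":-1},
    {"rot":[0,0,0],"offset":[0,0,-5],"jaw":-1},
    {"rot":[0,0,0],"offset":[0,0,-6],"jaw":-1},
    {"rot":[0,0,0],"offset":[0,-5.5,0],"jaw":-1},
    {"rot":[0,0,0],"offset":[0,-6,0],"jaw":-1},
    {"rot":[0,0,0],"offset":[0,-6,0],"jaw":-1},
    {"rot":[0,0,0],"offset":[0,-6,0],"jaw":-1}
  ]
}}

```text
time: 29.5
position: [0.5041, -0.3788, 0.1988]
orientation: [0.059, 3.14, -0.001]
wrist_force: [1.2, -0.2, -0.1]
finger_gap: 0.0
```

Emit:
{"api": "play_rows", "payload": {
  "steps": [
    {"rot":[0,0,0],"offset":[3,-4,0],"jaw":-1},
    {"rot":[0,0,0],"offset":[3,-4,0],"jaw":-1},
    {"rot":[0,0,0],"offset":[3,-4,0],"jaw":-1},
    {"rot":[0,0,0],"offset":[3,-4,0],"jaw":-1},
    {"rot":[0,0,0],"offset":[3,-4,0],"jaw":-1},
    {"rot":[0,0,0],"offset":[0,0,0],"jaw":-1},
    {"rot":[0,0,0],"offset":[0,0,0],"jaw":-1},
    {"rot":[0,0,0],"offset":[0,0,0],"jaw":-1}
  ]
}}

```text
time: 30.5
position: [0.3481, -0.5708, 0.1985]
orientation: [0.057, 3.141, -0.0]
wrist_force: [0.3, 0.3, 0.2]
finger_gap: -0.002
```

```bash
python3 -c "
from h import *
st()
g=grab('top');im=g['pixels'];cv2.imwrite('pics/t7.png',cv2.resize(im[150:320,200:480],None,fx=2.8,fy=2.8,interpolation=cv2.INTER_CUBIC))"
```

```text
t 30.5 eng mm [ -59.2 -673.8] z 198.5 toolx yaw 177.9 F eng [0.2 0.4] 0.2 gap -0.002 z [ 0. -0. -1.]
```

View pics/t7.png

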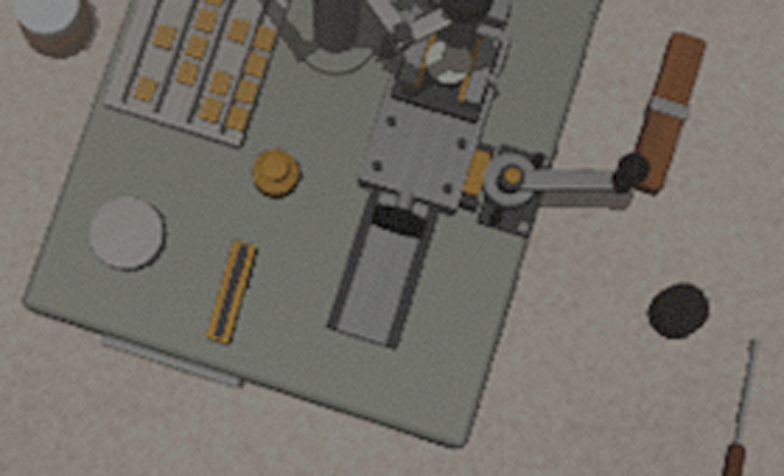

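The ball is at px (425,210.7), the knob at (343,228), and the bystanders look unmoved. I'll check the numbers.

```bash
python3 -c "
from h import *
g=grab('top')
for uv in((426,216),(425,210.7)):
  d=eng(onz(g,*uv,.113))-np.array([0,-.133]);print('lever rad',np.radians((np.degrees(np.arctan2(d[1],d[0]))%360)-200.05).round(2),np.linalg.norm(d).round(4))
print('knob',[eng(onz(g,*p,.075)).round(4) for p in((331,265),(342.9,227.9))]);st()"
```

```text
lever rad 1.34 0.0734
lever rad 1.47 0.0708
knob [array([-0.1227, -0.0686]), array([-0.0493, -0.0692])]
t 30.6 eng mm [ -59.  -673.8] z 198.6 toolx yaw 177.9 F eng [-0.6 -0.1] 0.3 gap 0.003 z [ 0. -0. -1.]
```

```bash
python3 -c "
from h import *
print(arm.finish_job())"
```

```text
the job is handed in; nothing more can be done
None
```

The slide is home and the lock is tight again. I handed the job in at about 31 s, with the arm clear of everything. All moves were made with shut fingertips and nothing was gripped.

- **Lever to free stop:** The camera check put the lever at angle 0, and the force climbed when it reached the stop. That force peaked near 21 N, above the gentle push I intended, and I backed off at once.
- **Slide home:** The knob was pushed with 2 to 3 N until the end stop. There the tool stopped advancing while the force rose from about 1 N to 8 N.
- **Lever tight again:** By camera it is at about 1.47 rad and by tool position about 1.45. Tight starts at 1.25 and the hard stop is 1.75.

In the last pictures the knob had travelled about 73 mm, a little over the 70 mm possible, which is within my few millimetres of pixel error. The final measured pivot-to-ball distance was 71 mm against the given 75 mm, so the camera lever angle is good to about 0.1 rad. I did not measure the bystanders again, but those in the final crop looked unmoved; the caliper was outside it. No check failed apart from the force peak.

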